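Put the insides back into the radio

ROBOT

A 7-joint arm with a two-finger parallel gripper is mounted at the origin on the work surface. World frame = base frame: x ahead of the robot, y to its left, z up, the work surface at z = 0. Lengths are in m, angles in rad, forces in N, time in s.
With the tool pointing down it reaches from about 0.425 to 0.825 m from the base axis. Payload 3.6 kg.
Tool frame: the origin (TCP) lies at the very end of the fingers, on their centre line; the grasp point (between the pads) lies env.grip_depth behind it (env.grip_depth is the distance from the TCP to the grasp point, in m); z points along the fingers, y is the line along which they close (so a half turn about z gives the same grasp; the last joint's range is limited). The gripper opens to 85 mm and grips with 20 to 120 N. Pads are 22 mm wide; open, the fingers measure 114 mm over their backs; the gripper's body (76 mm by 85 mm) begins 54 mm behind the grasp point. The pads swing forward as they close: fully open they stand 13 mm farther back than shut.
Start: joints at [1.119, 0.615, -0.013, 1.423, 0.008, 1.103, -0.04], TCP at [0.268, -0.592, 0.231] pointing down, gripper open.
Joint ranges: [-3.12, 3.12], [-0.3, 2.06], [-1.34, 1.32], [0.26, 2.42], [-1.36, 4.5], [0.01, 1.98], [-2.84, 2.84]. Speed limits (rad/s): [2.79, 2.79, 3.14, 3.14, 3.14, 3.14, 3.14].

INTERFACE

Orientations are given as a unit quaternion [x, y, z, w].
In Python, from plant import env, imaging, job gives the robot as it stands.
- The arm moves only by the tool drive_tool, never from a script. Its argument "rows" is a list of rows, each a list of 7 numbers: the shift along the world's x, y, z normalised to -1 to 1, where 1 is 10 cm, then the turn, a rotation vector about the world's x, y, z normalised to -1 to 1, where 1 is 180 degrees, then the opening, from 0 (shut) to 1 (fully open). A call has 1 to 10 rows; each row shifts and turns the commanded pose from where the row before left it; what a row does not reach is not made up. A row lasts 1/12 s, in which the tool goes at most 41.7 mm and 7.16 degrees, less where a joint would pass 70% of its speed; a pose out of reach is approached as far as the arm can. A call with a number of a shift or a turn outside -1 to 1 is refused whole. A call with a gripper value outside its range is refused whole. The fingers move at their own pace and stop on an object; "newtons" is the grip in N (left out, the last holds). Time passes only in rows, so rows that do not move let the fingers close. It gives the time, the measured TCP pose, the force, the opening and the grip force at its end, in the units of the state.
- env.observe(): the state, without advancing time (a new reading comes with each control period).
- imaging.get_image(name): name is "scene" or "top" or "wrist"; returns a dict with "image" (384x512x3 uint8, blue, green, red), "fx", "fy", "cx", "cy" (pixels), "k1" (the pictures are not rectified: a ray, as slopes to the right and down, at radius r is drawn at 1 + k1 r^2 times it, then the intrinsics apply), "pose" (4x4, takes a point from camera to world coordinates). Camera axes: x right, y down, z forward; pixel columns grow to the right and rows downward; lengths in m; the calibration is good to about 2 mm. A picture is of the moment at which its call begins. There is no depth.
- job.sign_off(): hands the job in; it is judged then, once.
The state is a dict: "t": time; "joints": joint angles; "qd": joint speeds; "effort": joint torques, N m; "position": TCP position; "orientation": TCP orientation; "contact_force": force on the tool from outside, world axes, zero at the start; "moment": the same for the moment, N m; "width": finger opening in m; "gripper_force": force on a finger pad.
Only numpy, scipy, OpenCV 4.12 (cv2) and the standard library are available. Lean on these libraries where they do the work, as an engineer would, in place of code of your own. Each camera call takes 0.05 s, during which the arm holds its last target. There are 200 camera calls.

TASK

The cream radio's front shell lies open, face down, on the bench: put the set back together. First lower the loudspeaker, face down as it lies, into its round collar, then lay the circuit board on the shell's corner posts with its notch round the loudspeaker's magnet, then stand the battery carrier in the low frame on the board, and last fit the back cover over the shell's rim with its battery flap above the carrier. Set each part gently fully home and let go of it before fetching the next, drop nothing, and leave the other things on the bench where they are.

Things in the scene. Friction and masses are not known exactly. Their poses are not given: they have to be found in the camera images.
- shell: Cream front half of a radio, open box lying face down, fixed. 196 (x) x 120 (y) x 60 mm high, walls and floor 4 mm. Origin: centre of underside; z up. On the floor at x = -52, y = 0 a round collar, 80 mm inside, 7 high, for the loudspeaker; in the corners 18 mm square posts, tops 28 mm above the origin, carry the board. Seats have 6 mm play. Folded handle outside at -y, knobs at +y.
- speaker_mid (a point): Loose loudspeaker, face down: flange diameter 68 mm, 4 thick; conical basket to 18 mm; upright grey magnet can, diameter 36, from 18 to 42 mm above the underside: grip the can. Point: on the axis, 21 mm above the underside; z up. About 0.15 kg. Seated in the collar (any turn) the point is at x = -52, y = 0, z = 25 mm from the shell's origin.
- board_mid (a point): Loose green board 176 (x) x 100 x 3, 0.16 kg, notch 62 wide, 67 deep in its -x end. Point: centre of the grey tuning block on it, 28 (x) x 36 (y) x 26 mm high, grip its y faces; 16 mm above the underside, 3 mm to -x of the board's middle. 54 mm to +x of the point: centre of the carrier frame, 70 x 43, 5 high. Seated: point at x = -3, y = 0, z = 44 mm from the shell's origin, axes as the shell's.
- carrier_mid (a point): Loose black battery carrier with four cells, 58 (x) x 31 (y) x 27 mm high, 0.11 kg. Point: its centre, 13.5 mm above the underside; z up. It stands in the low black frame on the board, length along the board's, either end first; grip across the 31 mm, in the upper part to clear the 5 mm frame. Seated on the board: point at about x = 51, y = 0, z = 44.5 mm from the shell's origin.
- cover_cleat (a point): Loose cream cover, 0.17 kg: plate 214 (x) x 138 mm, top 11 mm above the lower edge, 3 thick, 3 mm lip 8 deep below it. Point: centre of the cord cleat on it, 64 (x) x 44 (y) x 26 mm high, grip its y faces; 24 mm above the lower edge, 20 mm to -x of the plate's middle; battery flap at +x. Seated, lip round the walls: point at x = -20, y = 0, z = 76 mm from the shell's origin, axes as the shell's.
- multimeter_mid (a point): Bystander: green multimeter with a dial knob lying on its back, 150 (x) x 75 (y) x 34 mm, 47 mm with the knob. Its centre.
- wrench: Bystander: steel wrench lying flat, 160 mm long along its x. Origin at the middle of its underside.
- screwdriver: Bystander: screwdriver lying on the bench, 180 mm long along its x. Origin at the middle of its underside.
- dish: Bystander: round steel parts dish, diameter 76 mm, 24 mm high. Origin: centre of its underside.
- pencil_cup: Bystander: blue pencil cup, diameter 72 mm, 100 mm high, with pencils up to 180 mm. Origin: centre of its underside.
There are look-alikes about, which are no part of the job. Leave any pink look-alike of the part that bears board_mid alone.

How it is judged:
On the way, in this order (a step that is already met when the one before it is completed fails the run):
1. the loudspeaker stands in its collar and is let go (x of speaker_mid in the frame of shell between -0.061 and -0.043 m and y of speaker_mid in the frame of shell between -0.009 and 0.009 m and z of speaker_mid in the frame of shell between 0.022 and 0.028 m and angle between speaker_mid's own z axis and vertical below 0.06 rad and contact force between the fingers and speaker below 0.2 N and linear speed of speaker below 0.02 m/s), for 0.2 s.
2. the circuit board lies on the four posts, notch round the magnet, and is let go, the loudspeaker still seated (x of speaker_mid in the frame of shell between -0.061 and -0.043 m and y of speaker_mid in the frame of shell between -0.009 and 0.009 m and z of speaker_mid in the frame of shell between 0.022 and 0.028 m and angle between each of speaker_mid, board_mid's own z axis and vertical below 0.06 rad and x of board_mid in the frame of shell between -0.012 and 0.006 m and y of board_mid in the frame of shell between -0.009 and 0.009 m and z of board_mid in the frame of shell between 0.041 and 0.047 m and angle between the x axis of board_mid and the x axis of shell, either way round below 0.15 rad and contact force between the fingers and board below 0.2 N and linear speed of board below 0.02 m/s), for 0.2 s.
3. the battery carrier stands in the frame on the board and is let go, loudspeaker and board still seated (x of speaker_mid in the frame of shell between -0.061 and -0.043 m and y of speaker_mid in the frame of shell between -0.009 and 0.009 m and z of speaker_mid in the frame of shell between 0.022 and 0.028 m and angle between each of speaker_mid, board_mid, carrier_mid's own z axis and vertical below 0.06 rad and x of board_mid in the frame of shell between -0.012 and 0.006 m and y of board_mid in the frame of shell between -0.009 and 0.009 m and z of board_mid in the frame of shell between 0.041 and 0.047 m and angle between the x axis of board_mid and the x axis of shell, either way round below 0.15 rad and x of carrier_mid in the frame of shell between 0.036 and 0.066 m and y of carrier_mid in the frame of shell between -0.015 and 0.015 m and z of carrier_mid in the frame of shell between 0.0415 and 0.0475 m and angle between the x axis of carrier_mid and the x axis of shell, either way round below 0.3 rad and contact force between the fingers and carrier below 0.2 N and linear speed of carrier below 0.02 m/s), for 0.2 s.
At the end, for the whole second after the job is handed in: Speaker, board and cover within 9 mm of their places along and across the shell, carrier within 15 mm; each within 3 mm of seated height, level within 0.06 rad; board and cover square to the shell within 0.15 rad, the right way round, carrier within 0.3; all released, at rest (all of step 3 and x of cover_cleat in the frame of shell between -0.029 and -0.011 m and y of cover_cleat in the frame of shell between -0.009 and 0.009 m and z of cover_cleat in the frame of shell between 0.073 and 0.079 m and angle between cover_cleat's own z axis and vertical below 0.06 rad and angle between the x axis of cover_cleat and the x axis of shell, either way round below 0.15 rad and contact force between the fingers and speaker below 0.2 N and linear speed of each of speaker, board, cover below 0.02 m/s and contact force between the fingers and board below 0.2 N and contact force between the fingers and cover below 0.2 N); the robot touches nothing.
It fails at once if a bystander was pushed more than 30 mm (distance of any of multimeter_mid, wrench, screwdriver, dish, pencil_cup from where it was at the start of the episode above 0.03 m).
It fails at once if a part was dropped (fell free faster than 0.8 m/s) ((linear speed of speaker above 0.8 m/s and contact force between the fingers and speaker below 0.1 N) or (linear speed of board above 0.8 m/s and contact force between the fingers and board below 0.1 N) or (linear speed of carrier above 0.8 m/s and contact force between the fingers and carrier below 0.1 N) or (linear speed of cover above 0.8 m/s and contact force between the fingers and cover below 0.1 N)).
It also fails if it takes over 115 s, if anything falls off the work surface, if the arm or the gripper's body presses on something with over 40 N, if the wrist force passes 120 N, or if a joint passes its speed limit or range.

## Working session

There is one attempt and no reset: what is moved stays moved. The work goes in short steps, Python scripts to look and compute and a tool call to move; the robot and the scene stay as the last step left them, time stands still between calls to the robot, and variables do not carry over. Pictures are saved under pics/ and viewed, at most 14 in all, crops included, and the job is handed in when it is done.

Besides the shell and the picture viewer there is one more tool, called as name(argument=value, ...) on one line, values as JSON. drive_tool: Moves the arm, as the interface text tells. Its arguments: {"type":"object","properties":{"rows":{"type":"array","items":{"type":"array","items":{"type":"number","minimum":-1,"maximum":1}}},"newtons":{"type":"number"}},"required":["rows"]}

```bash
ls; mkdir -p pics
cat > h.py <<'E'
import numpy as np, cv2
from plant import env, imaging, job
def grab(n,save=None):
    d=imaging.get_image(n)
    if save: cv2.imwrite('pics/'+save+'.png',d['image'])
    return d
def ray(d,u,v):
    x=(u-d['cx'])/d['fx'];y=(v-d['cy'])/d['fy'];k=d['k1']
    rd=np.hypot(x,y);r=rd
    for _ in range(30): r=rd/(1+k*r*r)
    s=1/(1+k*r*r)
    P=np.array(d['pose']);return P[:3,3],P[:3,:3]@np.array([x*s,y*s,1.])
def onz(d,u,v,z):
    o,w=ray(d,u,v);return o+w*(z-o[2])/w[2]
def proj(d,p):
    P=np.array(d['pose']);c=P[:3,:3].T@(np.array(p)-P[:3,3]);x,y=c[0]/c[2],c[1]/c[2]
    f=1+d['k1']*(x*x+y*y);return d['cx']+d['fx']*x*f,d['cy']+d['fy']*y*f
E
python3 - <<'E'
from h import *
for n in ['scene','top','wrist']:
    d=grab(n,n+'0'); print(n,d['fx'],d['fy'],d['cx'],d['cy'],d['k1'],np.round(d['pose'],3).tolist())
print(env.observe(),env.grip_depth)
a=[cv2.imread(f'pics/{n}0.png') for n in ['scene','top']]
for n,i in zip(['scene','top'],a): cv2.imwrite(f'pics/{n}0b.png',cv2.resize(i,(800,600),interpolation=cv2.INTER_CUBIC))
E
```

```text
pics
scene 391.4042031575905 391.4042031575905 256.3039191499786 189.94568049606494 -0.010707119003921564 [[0.679, 0.624, -0.387, 1.038], [0.734, -0.579, 0.354, -0.47], [-0.004, -0.525, -0.851, 1.176], [0.0, 0.0, 0.0, 1.0]]
top 422.83267700547015 422.83267700547015 251.4466069257105 194.4342569238858 0.038885630229140794 [[0.012, -0.986, 0.169, 0.276], [-1.0, -0.011, 0.007, -0.004], [-0.005, -0.169, -0.986, 1.546], [0.0, 0.0, 0.0, 1.0]]
wrist 272.30493011722507 272.30493011722507 258.97946653090037 194.46122373361473 -0.025736381191869776 [[0.412, -0.874, -0.258, 0.334], [-0.911, -0.396, -0.114, -0.561], [-0.003, 0.282, -0.959, 0.373], [0.0, 0.0, 0.0, 1.0]]
{'t': 0.15, 'joints': array([ 1.11851419,  0.61567967, -0.01260426,  1.42456263,  0.00812396,
        1.10341302, -0.04040603]), 'qd': array([ 1.45287967e-04, -1.78740389e-03, -2.41133595e-04, -5.00065433e-03,
        1.29744992e-04, -2.44023889e-03,  1.23601630e-05]), 'effort': array([ 1.25325976e-03, -4.69654548e+01,  2.59911809e-01, -1.71250588e+01,
        1.00264719e-02,  7.09644271e-03,  3.94874149e-06]), 'position': array([ 0.26822378, -0.59141624,  0.23040507]), 'orientation': array([ 9.77417430e-01,  2.11315297e-01, -2.35775377e-04, -9.78008162e-04]), 'contact_force': array([ 0.39027902, -0.00884041,  0.09472886]), 'moment': array([ 0.04412906,  0.00236247, -0.0075038 ]), 'gripper_force': 0.0, 'width': 0.08498497652475662} 0.0187
```

View pics/top0b.png

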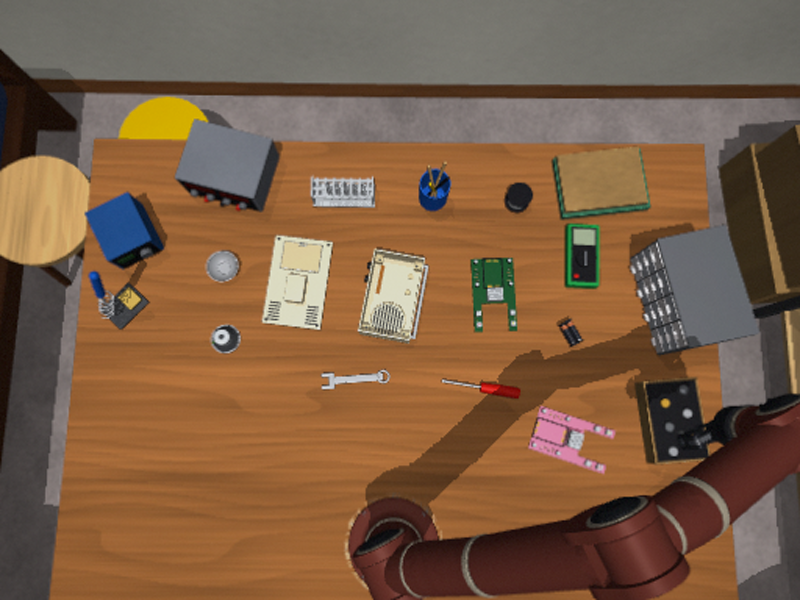

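View pics/scene0b.png

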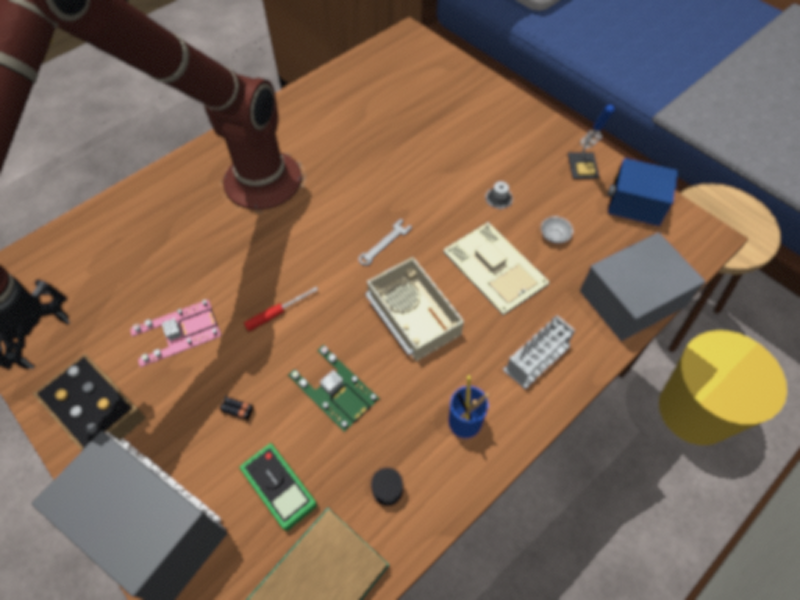

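The top view shows, in 800x600 pixels, shell (393,295), speaker (226,338), board (494,295), carrier (570,332) and cover (298,283). The pink look-alike is at (570,440). Next I measure these by masks.

```bash
cat > m.py <<'E'
from h import *
d=grab('top'); im=d['image']; hsv=cv2.cvtColor(im,cv2.COLOR_BGR2HSV)
H,S,V=[hsv[...,i].astype(int) for i in range(3)]
s=1.5625
def blob(mask,cx,cy,r,z,name):
    m=np.zeros_like(mask,np.uint8); yy,xx=np.mgrid[:384,:512]
    m[mask&(np.abs(xx-cx/s)<r)&(np.abs(yy-cy/s)<r)]=255
    m=cv2.morphologyEx(m,cv2.MORPH_CLOSE,np.ones((3,3)))
    c=max(cv2.findContours(m,0,2)[0],key=cv2.contourArea)
    p=np.array([onz(d,*q,z)[:2] for q in c[:,0].astype(float)],np.float32)
    r=cv2.minAreaRect(p*1000); b=cv2.boxPoints(r)
    print(name,np.round(r[0]).tolist(),np.round(r[1]).tolist(),round(r[2],1),'box',np.round(b).astype(int).tolist())
cream=(S<90)&(V>140)&(H>10)&(H<45)
wood=(H>5)&(H<18)&(S>110)
blob(cream|((S<110)&(H>15)),393,295,45,.06,'shell')
blob(cream,298,283,42,.011,'cover')
blob((H>45)&(H<90)&(S>60),494,295,42,.003,'board')
blob(~wood&(V<110),570,332,14,.02,'carrier')
blob(~wood&(S<90),226,338,14,.02,'speaker')
blob(~wood&(S<60)&(V>120),494,295,12,.029,'block')
blob((H>45)&(H<90)&(S>100),582,255,35,.034,'meter')
E
python3 m.py
python3 - <<'E'
from h import *
d=dict(grab('top'))
for n,u,v,z in [('shell',393,295,.06),('speaker',226,338,.042),('carrier',570,332,.027),('cup',434,190,.1),('dish',222,266,.02),('wrench',355,380,0),('driver',481,388,0),('meter',582,255,.04)]:
    print(n,onz(d,u/1.5625,v/1.5625,z))
E
```

```text
shell [551.0, 9.0] [137.0, 203.0] 80.2 box [[440, -41], [639, -76], [663, 60], [463, 94]]
cover [592.0, 235.0] [139.0, 214.0] 83.2 box [[477, 179], [690, 154], [706, 291], [494, 317]]
board [567.0, -230.0] [175.0, 99.0] 2.5 box [[478, -185], [482, -283], [657, -276], [652, -177]]
carrier [476.0, -404.0] [57.0, 31.0] 26.8 box [[443, -403], [457, -431], [508, -405], [495, -377]]
speaker [453.0, 396.0] [62.0, 66.0] 0.6 box [[421, 428], [422, 362], [484, 363], [483, 429]]
block [564.0, -230.0] [26.0, 33.0] 0.6 box [[551, -213], [552, -246], [578, -246], [577, -213]]
meter [657.0, -434.0] [77.0, 152.0] 88.2 box [[580, -470], [731, -475], [734, -398], [582, -394]]
shell [0.55134593 0.00693434 0.06      ]
speaker [0.45053025 0.38771242 0.042     ]
carrier [ 0.47505419 -0.40195575  0.027     ]
cup [ 0.78881977 -0.08414526  0.1       ]
dish [0.62403874 0.41217344 0.02      ]
wrench [0.36034833 0.09343853 0.        ]
driver [ 0.34537123 -0.19923239  0.        ]
meter [ 0.65454342 -0.43229905  0.04      ]
```

drive_tool(rows=[[0.2,0.3,0.1,0,0,-0.038,1],[0.25,0.3,0.1,0,0,-0.038,1],[0.25,0.3,0.1,0,0,-0.038,1],[0.25,0.3,0.1,0,0,-0.038,1],[0.25,0.3,0,0,0,-0.038,1],[0.25,0.3,0,0,0,0,1],[0.25,0.3,0,0,0,0,1],[0.25,0.3,0,0,0,0,1],[0.25,0.3,0,0,0,0,1],[0.25,0.3,0,0,0,0,1]])

```text
t: 1.08
position: [0.5144, -0.2902, 0.2714]
orientation: [0.996, -0.085, 0.0, 0.0]
contact_force: [1.4, -0.3, 0.8]
width: 0.0853
gripper_force: 0.0
```

drive_tool(rows=[[0.25,0.3,0,0,0,0,1],[0,0.39,0,0,0,0,1],[0,0.39,0,0,0,0,1],[0,0.39,0,0,0,0,1],[0,0.39,0,0,0,0,1],[0,0.39,0,0,0,0,1],[0,0.3,0,0,0,0,1],[0,0,0,0,0,0,1]])

```text
t: 1.75
position: [0.5385, -0.0269, 0.2713]
orientation: [0.997, -0.079, -0.0, -0.003]
contact_force: [-0.2, 0.7, -0.3]
width: 0.0857
gripper_force: 0.0
```

Run:
```python
from h import *
d=grab('wrist','w1');o=env.observe();print(o['t'],o['position'],o['orientation'],o['joints'].round(2));
import pickle;pickle.dump(d,open('w1.pkl','wb'))
cv2.imwrite('pics/w1b.png',cv2.resize(d['image'],(800,600),interpolation=cv2.INTER_CUBIC))
```

```text
1.8 [ 0.53851886 -0.03163582  0.27128687] [ 9.96723526e-01 -8.08727679e-02 -1.14633255e-04 -1.34007897e-03] [-0.02  0.4   0.06  1.69 -0.03  1.05 -1.68]
```

View pics/w1b.png

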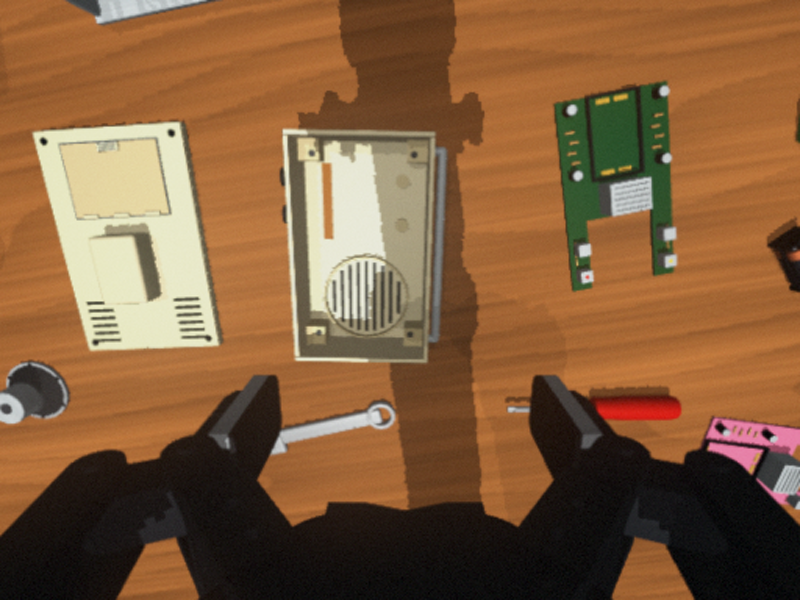

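The wrist view shows the shell rim at (284,130), (436,131), (428,361) and (296,361), and the collar at (366,295). It also shows the cover (left), the board (right) and the speaker at (35,393).

Run:
```python
from h import *
import pickle
d=pickle.load(open('w1.pkl','rb'));s=1.5625
def q(n,pts,z):
    P=np.array([onz(d,u/s,v/s,z)[:2]*1000 for u,v in pts]);c=P.mean(0)
    if len(P)==4:
        TL,TR,BR,BL=P; ax=(TL+TR)-(BL+BR); print(n,'c',c.round(1),'yaw',np.degrees(np.arctan2(ax[1],ax[0])).round(1),'len',(np.linalg.norm(ax)/2).round(1),'wid',(np.linalg.norm(TL+BL-TR-BR)/2).round(1))
    else: print(n,P.round(1))
q('shell',[(284,130),(436,131),(428,361),(296,361)],.06)
q('collar',[(366,295)],.011)
q('cover',[(34,132),(183,121),(219,344),(91,350)],.011)
q('board',[(555,102),(667,82),(676,272),(574,290)],.003)
q('block',[(600,185),(650,177),(652,211),(606,217)],.029)
q('cleat',[(90,236),(137,234),(149,301),(103,304)],.037)
q('can',[(8,408)],.042); q('flange',[(39,390)],.004)
q('frame',[(587,96),(640,87),(639,174),(591,181)],.006)
```

```text
shell c [555.1  10.3] yaw -10.2 len 194.7 wid 119.0
collar [[507.2  19.5]]
cover c [592.2 233.4] yaw -6.9 len 212.7 wid 138.2
board c [ 567.  -231.7] yaw 2.9 len 175.6 wid 100.5
block c [ 563.5 -226.8] yaw 5.9 len 29.3 wid 42.4
cleat c [573. 235.] yaw -9.2 len 63.1 wid 44.4
can [[455. 398.]]
flange [[455.2 396.9]]
frame c [ 617.6 -227.7] yaw -0.6 len 73.6 wid 45.5
```

drive_tool(rows=[[-0.07,0.36,0,0,0,0,1],[-0.07,0.36,0,0,0,0,1],[-0.07,0.36,0,0,0,0,1],[-0.07,0.36,0,0,0,0,1],[-0.07,0.36,0,0,0,0,1],[-0.07,0.36,0,0,0,0,1],[-0.07,0.36,0,0,0,0,1],[-0.07,0.36,-0.1,0,0,0,1],[-0.07,0.36,-0.2,0,0,0,1],[-0.07,0.36,-0.2,0,0,0,1]])

```text
t: 2.63
position: [0.4698, 0.3233, 0.2216]
orientation: [0.996, -0.087, 0.001, -0.0]
contact_force: [1.0, 0.1, 0.6]
width: 0.0855
gripper_force: 0.0
```

drive_tool(rows=[[-0.07,0.36,-0.2,0,0,0,1],[-0.06,0.33,-0.2,0,0,0,1],[0,0,-0.2,0,0,0,1],[0,0,-0.2,0,0,0,1],[0,0,0,0,0,0,1],[0,0,0,0,0,0,1]])

```text
t: 3.13
position: [0.4563, 0.39, 0.1406]
orientation: [0.996, -0.087, -0.0, 0.001]
contact_force: [-0.5, -0.6, 0.2]
width: 0.0853
gripper_force: 0.0
```

Run:
```python
from h import *
d=grab('wrist','w2');o=env.observe();print(o['t'],o['position'],o['orientation']);
import pickle;pickle.dump(d,open('w2.pkl','wb'))
print(proj(d,[.455,.3975,.042]),proj(d,o['position']))
```

```text
3.1833 [0.45697986 0.39069607 0.14195445] [ 9.96244449e-01 -8.65831179e-02  5.80062769e-04  1.56833118e-04]
(np.float64(252.04948220039512), np.float64(197.78501807994533)) (np.float64(259.23184320049876), np.float64(244.0323441487791))
```

View pics/w2.png

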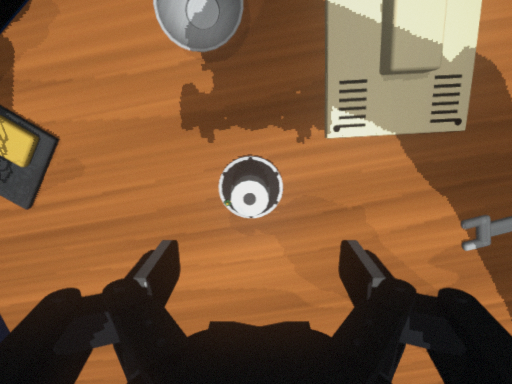

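The speaker can top is centred at about (249.5,199), against a prediction of (252,198).

Run:
```python
from h import *
import pickle
d=pickle.load(open('w2.pkl','rb'))
print(onz(d,249.5,199,.042),onz(d,251,186.5,.004))
```

```text
[0.45425131 0.40004253 0.042     ] [0.45612833 0.39928612 0.004     ]
```

drive_tool(rows=[[-0.02,0.09,-0.2,0,0,0,1],[0,0,-0.25,0,0,0,1],[0,0,-0.25,0,0,0,1],[0,0,-0.25,0,0,0,0.8],[0,0,-0.15,0,0,0,0.7],[0,0,-0.08,0,0,0,0.7],[0,0,-0.04,0,0,0,0.7],[0,0,0,0,0,0,0.7],[0,0,0,0,0,0,0.7]])

```text
t: 3.93
position: [0.4547, 0.4013, 0.021]
orientation: [0.996, -0.086, 0.001, -0.001]
contact_force: [0.1, 0.6, -1.0]
width: 0.06
gripper_force: 0.0
```

drive_tool(newtons=40, rows=[[0,0,-0.01,0,0,0,0.4],[0,0,0,0,0,0,0.3],[0,0,0,0,0,0,0.2],[0,0,0,0,0,0,0.2],[0,0,0,0,0,0,0.2],[0,0,0,0,0,0,0.2]])

```text
t: 4.43
position: [0.4543, 0.4014, 0.0198]
orientation: [0.996, -0.085, 0.001, -0.001]
contact_force: [0.5, -1.0, 5.9]
width: 0.0347
gripper_force: 40.5
```

drive_tool(rows=[[0,0,0.1,0,0,0,0.2],[0,0,0.25,0,0,0,0.2],[0,0,0.3,0,0,0,0.2],[0,-0.1,0.3,0,0,0,0.2],[0.03,-0.2,0.2,0,0,0,0.2],[0.05,-0.3,0,0,0,0,0.2],[0.05,-0.35,0,0,0,0,0.2],[0.05,-0.35,0,0,0,0,0.2],[0.05,-0.35,0,0,0,0,0.2],[0.05,-0.35,0,0,0,0,0.2]])

```text
t: 5.27
position: [0.4812, 0.1992, 0.1339]
orientation: [0.996, -0.085, 0.0, 0.0]
contact_force: [1.0, 0.1, -1.2]
width: 0.0346
gripper_force: 40.1
```

drive_tool(rows=[[0.05,-0.35,0,0,0,0,0.2],[0.05,-0.35,0,0,0,0,0.2],[0.05,-0.35,0,0,0,0,0.2],[0.05,-0.35,0,0,0,0,0.2],[0.05,-0.3,0,0,0,0,0.2],[0.03,-0.12,0,0,0,0,0.2],[0,0,0,0,0,0,0.2],[0,0,0,0,0,0,0.2]])

```text
t: 5.93
position: [0.5094, 0.0191, 0.1336]
orientation: [0.996, -0.086, -0.0, -0.0]
contact_force: [-0.6, 0.5, -1.3]
width: 0.0347
gripper_force: 40.1
```

Run:
```python
from h import *
d=grab('wrist','w3');o=env.observe();print(o['t'],o['position'],o['orientation']);
import pickle;pickle.dump(d,open('w3.pkl','wb'))
print(proj(d,[.505,.0195,.011]))
```

```text
5.9833 [0.50925211 0.02061732 0.13354813] [ 9.96418642e-01 -8.45530200e-02 -2.00435669e-04 -7.97407895e-04]
(np.float64(260.5621851436946), np.float64(192.61272380589546))
```

View pics/w3.png

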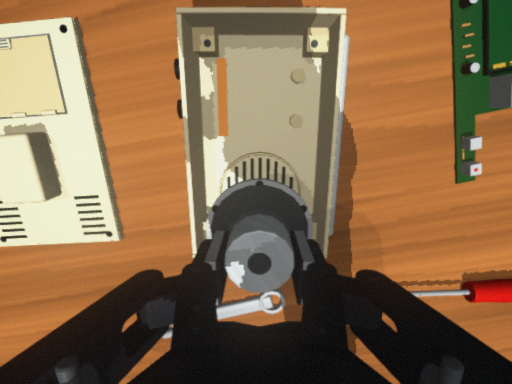

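The held speaker's can top is at (259,264). The shell's far rim corners are at (177,10) and (346,9), and the top of the collar is at (258,153).

Run:
```python
from h import *
import pickle
d=pickle.load(open('w3.pkl','rb'))
TL,TR=[onz(d,*p,.06)[:2]*1000 for p in [(177,10),(346,9)]]
a=np.radians(-10.2);ax=np.array([np.cos(a),np.sin(a)])
v=TL-TR;print('w',np.linalg.norm(v),'yaw',np.degrees(np.arctan2(-v[0],v[1])),'c',(TL+TR)/2-98*ax)
L=onz(d,194,255,.06)[:2]*1000;v=TL-L;print('yaw2',np.degrees(np.arctan2(v[1],v[0])))
print('collar top',onz(d,258,153,.011)*1000)
z=env.observe()['position'][2]-.0195
print('can',onz(d,259,264,z+.042)*1000)
```

```text
w 118.03102955943476 yaw -9.634246673164194 c [553.45879767  11.3100719 ]
yaw2 -10.057908676890174
collar top [544.91557352  15.11436559  11.        ]
can [509.79452229  20.02186905 156.04813374]
```

drive_tool(rows=[[-0.06,-0.005,-0.1,0,0,0,0.2],[0,0,-0.25,0,0,0,0.2],[0,0,-0.25,0,0,0,0.2],[0,0,-0.2,0,0,0,0.2],[0,0,-0.12,0,0,0,0.2],[0,0,-0.08,0,0,0,0.2],[0,0,-0.04,0,0,0,0.2],[0,0,0,0,0,0,0.2],[0,0,0,0,0,0,0.2]])

```text
t: 6.73
position: [0.504, 0.0192, 0.0299]
orientation: [0.996, -0.085, 0.0, -0.0]
contact_force: [-1.2, 0.9, -1.2]
width: 0.0348
gripper_force: 40.1
```

drive_tool(rows=[[0,0,-0.03,0,0,0,0.2],[0,0,-0.02,0,0,0,0.2],[0,0,-0.01,0,0,0,0.2],[0,0,0,0,0,0,0.2],[0,0,0,0,0,0,0.2]])

```text
t: 7.15
position: [0.5038, 0.0183, 0.0238]
orientation: [0.996, -0.086, 0.0, -0.0]
contact_force: [-0.3, -0.0, 0.9]
width: 0.0347
gripper_force: 40.4
```

drive_tool(rows=[[0,0,0,0,0,0,0.5],[0,0,0,0,0,0,0.6],[0,0,0,0,0,0,0.65],[0,0,0,0,0,0,0.65],[0,0,0,0,0,0,0.65],[0,0,0.2,0,0,0,0.65],[0,0,0.3,0,0,0,0.65],[0,0,0.4,0,0,0,0.65],[0,0,0.4,0,0,0,0.7],[0,0,0,0,0,0,0.7]])

```text
t: 7.98
position: [0.5084, 0.0186, 0.1604]
orientation: [0.996, -0.086, 0.008, -0.001]
contact_force: [0.6, -0.3, 0.1]
width: 0.0596
gripper_force: 0.0
```

Run:
```python
from h import *
d=grab('wrist','w4');o=env.observe();print(o['t'],o['position'],o['width'],o['orientation']);
import pickle;pickle.dump(d,open('w4.pkl','wb'))
print('exp can',proj(d,[.5035,.0195,.046]))
```

```text
8.0333 [0.50655464 0.01850097 0.15744552] 0.05968065838460152 [ 9.96325012e-01 -8.55044063e-02  4.98316140e-03 -7.96520496e-04]
exp can (np.float64(260.5001542480879), np.float64(197.205775849357))
```

View pics/w4.png

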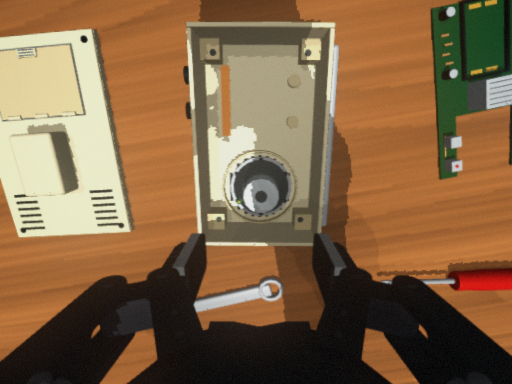

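The speaker sits in its collar with the can at (261,197), as predicted. The full shell rim is visible at (187,23), (334,22), (321,244) and (197,246).

Run:
```python
from h import *
import pickle
d=pickle.load(open('w4.pkl','rb'))
P=np.array([onz(d,u,v,.06)[:2]*1000 for u,v in [(187,23),(334,22),(321,244),(197,246)]])
TL,TR,BR,BL=P;ax=(TL+TR)-(BL+BR);print(P.mean(0),np.degrees(np.arctan2(ax[1],ax[0])),np.linalg.norm(ax)/2)
print('can',onz(d,261.5,197,.046)*1000,'collar',onz(d,259,186,.011)*1000)
```

```text
[555.18500896  11.44556404] -10.243397510260545 194.39512887141362
can [503.54034451  18.49215418  46.        ] collar [506.54126157  20.63219633  11.        ]
```

drive_tool(rows=[[0,0,0,0,0,0.035,1],[0.07,-0.35,0.03,0,0,0.034,1],[0.08,-0.35,0,0,0,0,1],[0.08,-0.35,0,0,0,0,1],[0.08,-0.35,0,0,0,0,1],[0.08,-0.35,0,0,0,0,1],[0.08,-0.35,0,0,0,0,1],[0.07,-0.36,0,0,0,0,1],[0,0,0,0,0,0,1],[0,0,0,0,0,0,1]])

```text
t: 8.87
position: [0.556, -0.231, 0.1544]
orientation: [1.0, 0.02, -0.002, 0.0]
contact_force: [-1.7, 0.5, 0.7]
width: 0.0857
gripper_force: 0.0
```

Run:
```python
from h import *
d=grab('wrist','w5');o=env.observe();print(o['t'],o['position'],o['width'],o['orientation']);
import pickle;pickle.dump(d,open('w5.pkl','wb'))
cv2.imwrite('pics/w5b.png',cv2.resize(d['image'],(800,600),interpolation=cv2.INTER_CUBIC))
```

```text
8.9167 [ 0.55642767 -0.22791744  0.15471321] 0.08541227919993183 [ 9.99758137e-01  2.19299634e-02 -1.42713859e-03 -8.41526745e-04]
```

View pics/w5b.png

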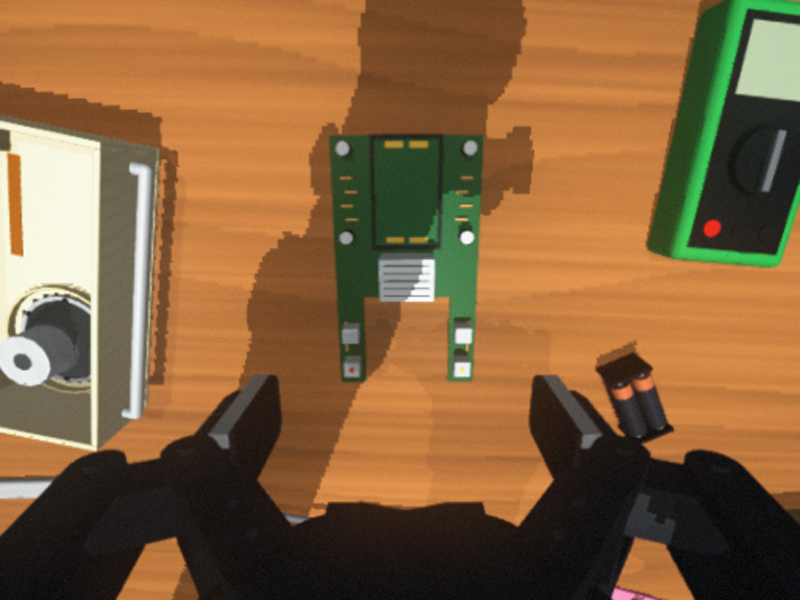

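The board is centred ahead, with corners at (330,135), (483,134), (472,380) and (343,381) and the block top at (379..435, 254..301). The carrier is at (635,395).

Run:
```python
from h import *
import pickle
d=pickle.load(open('w5.pkl','rb'));s=1.5625
def q(n,pts,z):
    P=np.array([onz(d,u/s,v/s,z)[:2]*1000 for u,v in pts]);c=P.mean(0)
    TL,TR,BR,BL=P; ax=(TL+TR)-(BL+BR); print(n,'c',c.round(1),'yaw',np.degrees(np.arctan2(ax[1],ax[0])).round(1),'len',(np.linalg.norm(ax)/2).round(1),'wid',(np.linalg.norm(TL+BL-TR-BR)/2).round(1))
q('board',[(330,135),(483,134),(472,380),(343,381)],.003)
q('block',[(379,254),(435,254),(434,301),(380,301)],.029)
q('carrier',[(598,371),(651,354),(673,429),(640,438)],.027)
o=env.observe();print(o['position'])
```

```text
board c [ 567.6 -231.2] yaw 2.5 len 175.3 wid 98.7
block c [ 566.1 -231.1] yaw 2.3 len 31.1 wid 35.5
carrier c [ 483.5 -402.1] yaw 32.1 len 65.9 wid 31.1
[ 0.55642767 -0.22791744  0.15471321]
```

drive_tool(rows=[[0.085,-0.03,-0.3,0,0,0,1],[0,0,-0.35,0,0,0,1],[0,0,-0.3,0,0,0,1],[0,0,-0.25,0,0,0,0.75],[0,0,-0.1,0,0,0,0.7],[0,0,0,0,0,0,0.7],[0,0,0,0,0,0,0.7],[0,0,0,0,0,0,0.7]])

```text
t: 9.58
position: [0.5675, -0.2304, 0.0281]
orientation: [1.0, 0.023, 0.002, 0.0]
contact_force: [-0.3, -0.1, 0.4]
width: 0.06
gripper_force: 0.0
```

drive_tool(newtons=50, rows=[[-0.02,0,-0.1,0,0,0,0.7],[0,0,-0.08,0,0,0,0.7],[0,0,-0.02,0,0,0,0.5],[0,0,0,0,0,0,0.3],[0,0,0,0,0,0,0.2],[0,0,0,0,0,0,0.2],[0,0,0,0,0,0,0.2],[0,0,0,0,0,0,0.2]])

```text
t: 10.25
position: [0.5639, -0.2306, 0.0063]
orientation: [1.0, 0.023, -0.0, -0.0]
contact_force: [-0.4, -0.0, -1.5]
width: 0.035
gripper_force: 51.0
```

drive_tool(rows=[[0,0,0.05,0,0,0,0.2],[0,0,0.15,0,0,0,0.2],[0,0,0.25,0,0,0,0.2],[0,0,0.35,0,0,0,0.2],[0,0,0.3,0,0,-0.02,0.2],[0,0.1,0.15,0,0,-0.03,0.2],[-0.02,0.2,0,0,0,-0.02,0.2],[-0.02,0.3,0,0,0,0,0.2],[-0.02,0.3,0,0,0,0,0.2],[-0.02,0.3,0,0,0,0,0.2]])

```text
t: 11.08
position: [0.5557, -0.1096, 0.132]
orientation: [0.996, -0.087, 0.0, -0.0]
contact_force: [0.6, -0.6, -1.2]
width: 0.0352
gripper_force: 51.1
```

drive_tool(rows=[[-0.02,0.3,0,0,0,0,0.2],[-0.02,0.3,0,0,0,0,0.2],[0,0.3,0,0,0,0,0.2],[0,0.2,0,0,0,0,0.2],[0,0.1,0,0,0,0,0.2],[0,0,0,0,0,0,0.2],[0,0,0,0,0,0,0.2],[0,0,0,0,0,0,0.2]])

```text
t: 11.75
position: [0.5521, 0.0065, 0.1315]
orientation: [0.996, -0.089, 0.0, 0.001]
contact_force: [-0.1, 0.1, -2.2]
width: 0.0351
gripper_force: 51.1
```

Run:
```python
from h import *
d=grab('wrist','w6');o=env.observe();print(o['t'],o['position'],o['width'],o['orientation']);
import pickle;pickle.dump(d,open('w6.pkl','wb'))
cv2.imwrite('pics/w6b.png',cv2.resize(d['image'],(800,600),interpolation=cv2.INTER_CUBIC))
```

```text
11.8 [0.55206918 0.00634981 0.13146392] 0.03518124578127508 [ 9.96033945e-01 -8.89693302e-02  6.18290665e-05  9.14185663e-04]
```

View pics/w6b.png

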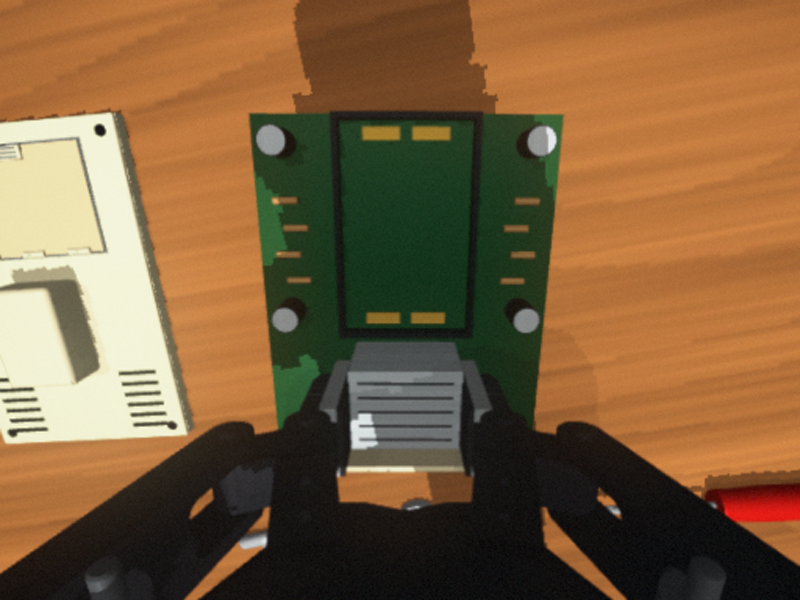

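The board is held level, with far corners at (250,114) and (564,115), frame corners at (332,112), (482,112), (472,336) and (340,336), and the block at (407,410).

Run:
```python
from h import *
import pickle
d=pickle.load(open('w6.pkl','rb'));s=1.5625
z=.1315-.0063
g=lambda p,z:onz(d,p[0]/s,p[1]/s,z)[:2]*1000
TL,TR=g((250,114),z+.003),g((564,115),z+.003)
v=TL-TR;yaw=np.arctan2(-v[0],v[1]);ax=np.array([np.cos(yaw),np.sin(yaw)])
print('w',np.linalg.norm(v),np.degrees(yaw),'point',(TL+TR)/2-91*ax)
F=np.array([g(p,z+.008) for p in [(332,112),(482,112),(472,336),(340,336)]]);print('frame c',F.mean(0),'point',F.mean(0)-54*ax, np.linalg.norm(F[0]-F[3]),np.linalg.norm(F[0]-F[1]))
```

```text
w 100.08816666511152 -10.384607616571486 point [552.80068502   6.81568131]
frame c [606.22489408  -2.88222604] point [553.10941779   6.8515388 ] 73.14614713289544 45.995623109766804
```

drive_tool(rows=[[-0.01,0.047,-0.1,0,0,0,0.2],[0,0,-0.2,0,0,0,0.2],[0,0,-0.2,0,0,0,0.2],[0,0,-0.15,0,0,0,0.2],[0,0,-0.1,0,0,0,0.2],[0,0,0,0,0,0,0.2],[0,0,0,0,0,0,0.2],[0,0,0,0,0,0,0.2]])

```text
t: 12.47
position: [0.5518, 0.0138, 0.057]
orientation: [0.996, -0.087, 0.001, -0.0]
contact_force: [-0.0, 0.9, -3.2]
width: 0.035
gripper_force: 51.0
```

drive_tool(rows=[[0,0,-0.08,0,0,0,0.2],[0,0,-0.06,0,0,0,0.2],[0,0,-0.04,0,0,0,0.2],[0,0,-0.02,0,0,0,0.2],[0,0,0,0,0,0,0.2],[0,0,0,0,0,0,0.2]])

```text
t: 12.97
position: [0.551, 0.014, 0.0363]
orientation: [0.996, -0.087, -0.0, -0.0]
contact_force: [0.5, 1.4, -1.4]
width: 0.0352
gripper_force: 51.0
```

drive_tool(rows=[[0,-0.015,-0.01,0,0,0,0.2],[0,0,-0.01,0,0,0,0.2],[0,0,0,0,0,0,0.2],[0,0,0,0,0,0,0.2]])

```text
t: 13.3
position: [0.5511, 0.0124, 0.0345]
orientation: [0.996, -0.087, 0.0, -0.0]
contact_force: [0.1, 0.4, -1.4]
width: 0.035
gripper_force: 51.0
```

drive_tool(rows=[[0,0,-0.015,0,0,0,0.2],[0,0,0,0,0,0,0.2],[0,0,0,0,0,0,0.2],[0,0,0,0,0,0,0.2]])

```text
t: 13.63
position: [0.5513, 0.0125, 0.034]
orientation: [0.996, -0.087, 0.0, -0.0]
contact_force: [-1.6, 0.1, 4.4]
width: 0.0351
gripper_force: 51.9
```

Contact at the expected height; release and rise.

drive_tool(rows=[[0,0,0,0,0,0,0.45],[0,0,0,0,0,0,0.55],[0,0,0,0,0,0,0.6],[0,0,0,0,0,0,0.6],[0,0,0,0,0,0,0.6],[0,0,0.2,0,0,0,0.6],[0,0,0.35,0,0,0,0.6],[0,0,0.4,0,0,0,0.6],[0,0,0.3,0,0,0,0.7],[0,0,0,0,0,0,0.7]])

```text
t: 14.47
position: [0.5555, 0.0127, 0.1644]
orientation: [0.996, -0.087, 0.007, -0.001]
contact_force: [1.1, 1.8, 0.2]
width: 0.0597
gripper_force: 0.0
```

Run:
```python
from h import *
d=grab('wrist','w7');o=env.observe();print(o['t'],o['position'],o['width'],o['orientation']);
import pickle;pickle.dump(d,open('w7.pkl','wb'))
cv2.imwrite('pics/w7b.png',cv2.resize(d['image'],(800,600),interpolation=cv2.INTER_CUBIC))
```

```text
14.5167 [0.55356355 0.01263823 0.16147847] 0.05971186413668553 [ 9.96196122e-01 -8.70359346e-02  4.20177135e-03 -6.14655839e-04]
```

View pics/w7b.png

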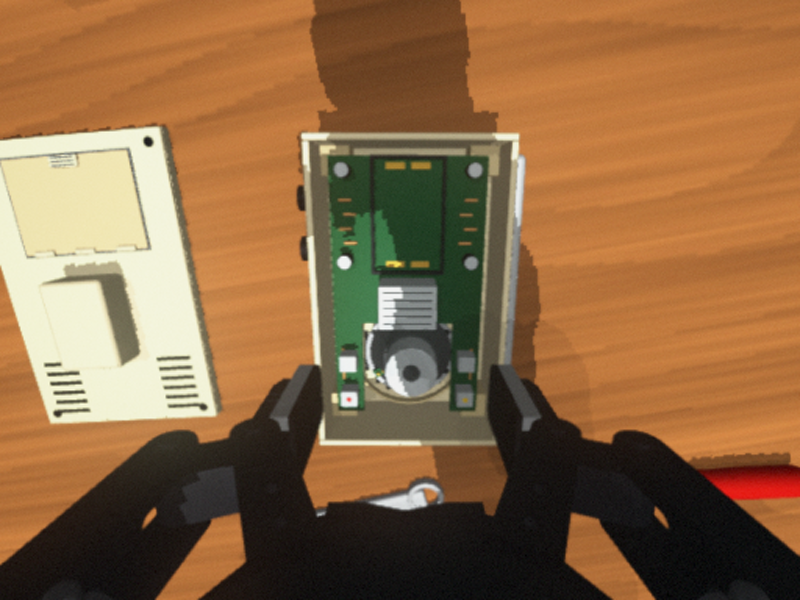

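The board lies in the shell with its notch round the magnet. The frame is at (373,157) to (441,272), and the block at (407,303).

Run:
```python
from h import *
import pickle
d=pickle.load(open('w7.pkl','rb'));s=1.5625
def q(n,pts,z):
    P=np.array([onz(d,u/s,v/s,z)[:2]*1000 for u,v in pts]);c=P.mean(0)
    TL,TR,BR,BL=P; ax=(TL+TR)-(BL+BR); print(n,'c',c.round(1),'yaw',np.degrees(np.arctan2(ax[1],ax[0])).round(1),'len',(np.linalg.norm(ax)/2).round(1),'wid',(np.linalg.norm(TL+BL-TR-BR)/2).round(1))
q('frame',[(372,156),(445,156),(441.5,272.5),(373.5,272.5)],.036)
q('block',[(379,286),(437,286),(437,329),(378,329)],.057)
q('board',[(329,156),(490,156),(477,411),(335,411)],.031)
q('shell',[(302,133),(519,133),(502,445),(320,445)],.06)
q('cover',[(-5,139),(164,126),(217,415),(51,423)],.011)
q('cleat',[(40,284),(105,276),(126,364),(61,369)],.037)
```

```text
frame c [605.5   3.2] yaw -10.4 len 72.0 wid 44.3
block c [552.5  12.7] yaw -10.6 len 27.5 wid 35.9
board c [554.6  12.4] yaw -10.7 len 176.1 wid 101.5
shell c [554.9  10.5] yaw -9.7 len 195.3 wid 120.3
cover c [591.6 228.4] yaw -9.9 len 214.0 wid 127.9
cleat c [573.5 234.3] yaw -8.3 len 62.2 wid 47.2
```

drive_tool(rows=[[0,-0.2,0,0,0,0,1],[-0.06,-0.34,0,0,0,0.03,1],[-0.06,-0.34,0,0,0,0.03,1],[-0.06,-0.34,0,0,0,0.03,1],[-0.06,-0.34,0,0,0,0.03,1],[-0.06,-0.34,0,0,0,0.03,1],[-0.06,-0.34,0,0,0,0.03,1],[-0.06,-0.34,0,0,0,0.03,1],[-0.06,-0.34,0,0,0,0,1],[-0.06,-0.34,0,0,0,0,1]])

```text
t: 15.35
position: [0.4955, -0.3148, 0.1562]
orientation: [0.971, 0.24, -0.001, -0.001]
contact_force: [0.9, -0.7, 0.3]
width: 0.0856
gripper_force: 0.0
```

drive_tool(rows=[[-0.06,-0.34,0,0,0,0,1],[-0.06,-0.34,0,0,0,0,1],[-0.06,-0.34,0,0,0,0,1],[-0.03,-0.22,0,0,0,0,1],[0,0,0,0,0,0,1],[0,0,0,0,0,0,1]])

```text
t: 15.85
position: [0.4742, -0.4386, 0.1557]
orientation: [0.971, 0.239, -0.001, -0.001]
contact_force: [-0.6, 0.6, -0.0]
width: 0.085
gripper_force: 0.0
```

Run:
```python
from h import *
d=grab('wrist','w8');o=env.observe();print(o['t'],o['position'],o['width'],o['orientation'],2*np.degrees(np.arctan2(o['orientation'][1],o['orientation'][0])));
import pickle;pickle.dump(d,open('w8.pkl','wb'))
cv2.imwrite('pics/w8b.png',cv2.resize(d['image'],(800,600),interpolation=cv2.INTER_CUBIC))
```

```text
15.9 [ 0.47550129 -0.43638416  0.15615785] 0.08523442191746054 [ 9.70692783e-01  2.40316400e-01 -4.90086655e-04 -1.81896939e-03] 27.810480905582285
```

View pics/w8b.png

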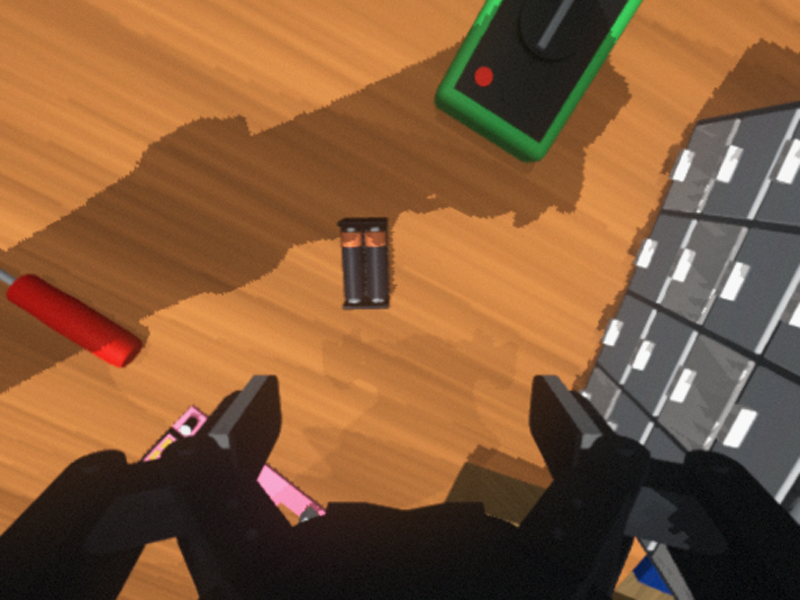

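The carrier's top corners are at (339,220), (388,219), (389,307) and (344,308). The pink look-alike is at lower left.

Run:
```python
from h import *
import pickle
d=pickle.load(open('w8.pkl','rb'));s=1.5625
def q(n,pts,z):
    P=np.array([onz(d,u/s,v/s,z)[:2]*1000 for u,v in pts]);c=P.mean(0)
    TL,TR,BR,BL=P; ax=(TL+TR)-(BL+BR); print(n,'c',c.round(1),'yaw',np.degrees(np.arctan2(ax[1],ax[0])).round(1),'len',(np.linalg.norm(ax)/2).round(1),'wid',(np.linalg.norm(TL+BL-TR-BR)/2).round(1))
q('carrier',[(338,220),(387,219),(389,307),(343,308)],.026)
```

```text
carrier c [ 477.7 -405.6] yaw 28.3 len 58.1 wid 30.9
```

drive_tool(rows=[[0.02,0.3,-0.1,0,0,0,1],[0,0,-0.35,0,0,0,1],[0,0,-0.35,0,0,0,1],[0,0,-0.25,0,0,0,0.75],[0,0,-0.15,0,0,0,0.65],[0,0,0,0,0,0,0.6],[0,0,0,0,0,0,0.6],[0,0,0,0,0,0,0.6]])

```text
t: 16.57
position: [0.4795, -0.4067, 0.0391]
orientation: [0.97, 0.241, 0.001, 0.0]
contact_force: [-0.4, 0.2, -0.6]
width: 0.0512
gripper_force: 0.0
```

drive_tool(newtons=40, rows=[[-0.015,0.01,-0.15,0,0,0,0.6],[0,0,-0.1,0,0,0,0.6],[0,0,-0.05,0,0,0,0.5],[0,0,0,0,0,0,0.4],[0,0,0,0,0,0,0.2],[0,0,0,0,0,0,0.2],[0,0,0,0,0,0,0.2],[0,0,0,0,0,0,0.2]])

```text
t: 17.23
position: [0.4767, -0.4067, 0.0083]
orientation: [0.971, 0.24, 0.0, 0.0]
contact_force: [0.0, 0.8, -1.7]
width: 0.0302
gripper_force: 40.3
```

drive_tool(rows=[[0,0,0.1,0,0,0,0.2],[0,0,0.25,0,0,0,0.2],[0,0,0.35,0,0,0,0.2],[0,0.1,0.35,0,0,0,0.2],[0.07,0.25,0.25,0,0,-0.03,0.2],[0.1,0.3,0,0,0,-0.03,0.2],[0.1,0.33,0,0,0,-0.03,0.2],[0.1,0.33,0,0,0,-0.03,0.2],[0.1,0.33,0,0,0,-0.03,0.2],[0.1,0.33,0,0,0,-0.03,0.2]])

```text
t: 18.07
position: [0.5339, -0.2079, 0.1391]
orientation: [0.999, -0.042, 0.001, -0.0]
contact_force: [0.9, -0.8, -2.0]
width: 0.0302
gripper_force: 40.4
```

drive_tool(rows=[[0.1,0.33,0,0,0,-0.033,0.2],[0.1,0.33,0,0,0,0,0.2],[0.1,0.33,0,0,0,0,0.2],[0.1,0.33,0,0,0,0,0.2],[0.1,0.33,0,0,0,0,0.2],[0.1,0.33,0,0,0,0,0.2],[0.1,0.2,0,0,0,0,0.2],[0,0,0,0,0,0,0.2],[0,0,0,0,0,0,0.2],[0,0,0,0,0,0,0.2]])

```text
t: 18.9
position: [0.6032, 0.0074, 0.1384]
orientation: [0.996, -0.092, -0.0, 0.001]
contact_force: [0.1, -0.6, -0.7]
width: 0.0301
gripper_force: 40.4
```

Run:
```python
from h import *
d=grab('wrist','w9');o=env.observe();print(o['t'],o['position'],o['width'],2*np.degrees(np.arctan2(o['orientation'][1],o['orientation'][0])));
import pickle;pickle.dump(d,open('w9.pkl','wb'))
cv2.imwrite('pics/w9b.png',cv2.resize(d['image'],(800,600),interpolation=cv2.INTER_CUBIC))
```

```text
18.95 [0.60310056 0.00648265 0.1383068 ] 0.030124734083726675 -10.65644920596823
```

View pics/w9b.png

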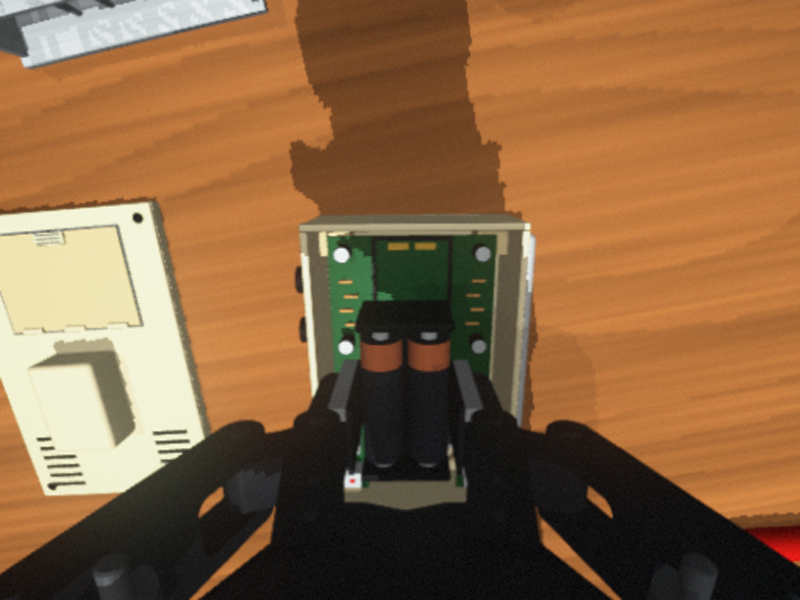

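The carrier is held above the board, with its top far edge at (357,332) to (452,332) and the frame's far corners at (373,237) and (453,237).

Run:
```python
from h import *
import pickle
d=pickle.load(open('w9.pkl','rb'));s=1.5625
g=lambda p,z:onz(d,p[0]/s,p[1]/s,z)[:2]*1000
a=np.radians(-10.5);ax=np.array([np.cos(a),np.sin(a)])
A,B=g((356,332),.157),g((453,332),.157);print(np.linalg.norm(A-B),'carrier c',(A+B)/2-29*ax,np.degrees(np.arctan2((B-A)[0],(A-B)[1])))
A,B=g((357,303),.130),g((453,303),.130);print(np.linalg.norm(A-B),'carrier c low',(A+B)/2-29*ax)
A,B=g((373,237),.036),g((453,237),.036);print(np.linalg.norm(A-B),'frame c',(A+B)/2-35*ax)
print(g((414,246),.031)-g((407,166),.031))
```

```text
30.07467648550021 carrier c [600.54940245   8.84989702] -10.630097328071502
35.51294755780511 carrier c low [601.97327215   8.39628181]
45.943194681175264 frame c [607.03997333   2.65807563]
[-45.02747744   4.18122861]
```

drive_tool(rows=[[0.045,-0.05,-0.1,0,0,0,0.2],[0,0,-0.2,0,0,0,0.2],[0,0,-0.2,0,0,0,0.2],[0,0,-0.2,0,0,0,0.2],[0,0,-0.1,0,0,0,0.2],[0,0,-0.05,0,0,0,0.2],[0,0,0,0,0,0,0.2],[0,0,0,0,0,0,0.2],[0,0,0,0,0,0,0.2]])

```text
t: 19.7
position: [0.6091, 0.0032, 0.0541]
orientation: [0.996, -0.092, 0.001, -0.0]
contact_force: [-0.3, 0.5, -1.0]
width: 0.03
gripper_force: 40.4
```

drive_tool(rows=[[-0.01,-0.01,-0.06,0,0,0,0.2],[0,0,-0.05,0,0,0,0.2],[0,0,-0.03,0,0,0,0.2],[0,0,0,0,0,0,0.2],[0,0,0,0,0,0,0.2],[0,0,0,0,0,0,0.2]])

```text
t: 20.2
position: [0.607, 0.0025, 0.0389]
orientation: [0.996, -0.092, 0.0, 0.0]
contact_force: [1.1, 0.2, 1.1]
width: 0.0305
gripper_force: 40.5
```

drive_tool(rows=[[0,0,0,0,0,0,0.4],[0,0,0,0,0,0,0.5],[0,0,0,0,0,0,0.55],[0,0,0,0,0,0,0.55],[0,0,0,0,0,0,0.55],[0,0,0.2,0,0,0,0.55],[0,0,0.35,0,0,0,0.55],[0,0,0.4,0,0,0,0.55],[-0.3,0.2,0.3,0,0,0,0.8],[-0.3,0.2,0,0,0,0,1]])

```text
t: 21.03
position: [0.5559, 0.0389, 0.1667]
orientation: [0.996, -0.094, 0.008, -0.001]
contact_force: [0.7, 0.7, -0.1]
width: 0.0699
gripper_force: 0.0
```

drive_tool(rows=[[0,0.3,0,0,0,0.015,1],[0,0.3,0,0,0,0,1],[0,0,0,0,0,0,1],[0,0,0,0,0,0,1]])

```text
t: 21.37
position: [0.5501, 0.1031, 0.1608]
orientation: [0.998, -0.066, 0.0, -0.001]
contact_force: [-0.6, -0.7, -0.1]
width: 0.0853
gripper_force: 0.0
```

Run:
```python
from h import *
d=grab('wrist','w10');o=env.observe();print(o['t'],o['position'],o['width'],2*np.degrees(np.arctan2(o['orientation'][1],o['orientation'][0])));
import pickle;pickle.dump(d,open('w10.pkl','wb'))
cv2.imwrite('pics/w10b.png',cv2.resize(d['image'],(800,600),interpolation=cv2.INTER_CUBIC))
```

```text
21.4167 [0.55034832 0.10058239 0.1606489 ] 0.08545596577913686 -7.738926039042756
```

View pics/w10b.png

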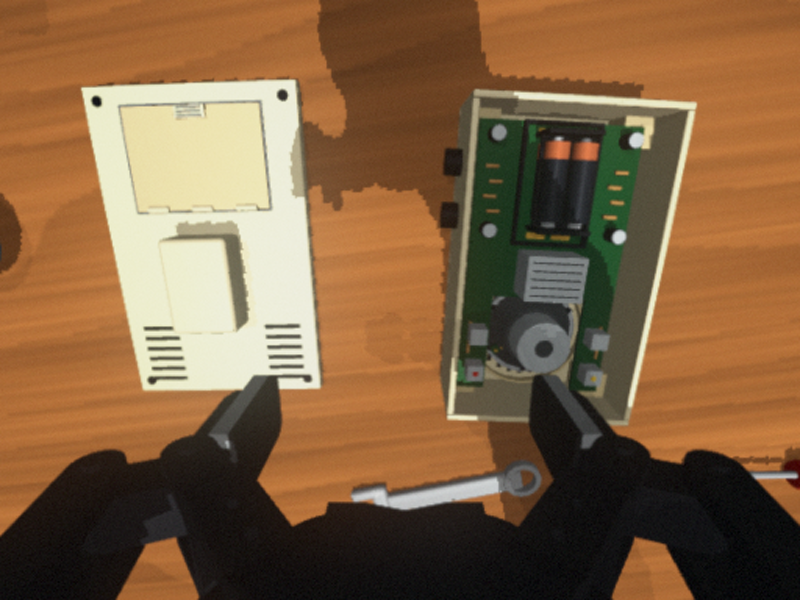

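The carrier stands in its frame at (567,180). The cover corners are at (82,88), (299,79), (321,388) and (144,390), with the cleat top at (160..238, 236..332).

Run:
```python
from h import *
import pickle
d=pickle.load(open('w10.pkl','rb'));s=1.5625
def q(n,pts,z):
    P=np.array([onz(d,u/s,v/s,z)[:2]*1000 for u,v in pts]);c=P.mean(0)
    TL,TR,BR,BL=P; ax=(TL+TR)-(BL+BR); print(n,'c',c.round(1),'yaw',np.degrees(np.arctan2(ax[1],ax[0])).round(1),'len',(np.linalg.norm(ax)/2).round(1),'wid',(np.linalg.norm(TL+BL-TR-BR)/2).round(1))
q('cover',[(82,88),(299,79),(321,388),(144,390)],.011)
q('cleat',[(160,241),(227,236),(238,331),(171,332)],.037)
q('shell',[(476,90),(695,103),(628,423),(447,418)],.06)
```

```text
cover c [591.8 234.2] yaw -6.7 len 213.1 wid 138.5
cleat c [572.9 236.2] yaw -8.7 len 62.2 wid 44.4
shell c [555.5  11.4] yaw -10.2 len 193.5 wid 118.1
```

drive_tool(rows=[[0.05,0.34,0,0,0,0.0045,1],[0.06,0.34,0,0,0,0,1],[0.06,0.34,-0.2,0,0,0,1],[0.05,0.34,-0.3,0,0,0,1],[0,0,-0.35,0,0,0,1],[0,0,-0.2,0,0,0,1],[0,0,0,0,0,0,0.8],[0,0,0,0,0,0,0.8],[0,0,0,0,0,0,0.8]])

```text
t: 22.17
position: [0.5737, 0.2319, 0.0596]
orientation: [0.998, -0.062, 0.001, -0.0]
contact_force: [0.5, 1.5, 0.6]
width: 0.0684
gripper_force: 0.0
```

drive_tool(newtons=60, rows=[[-0.01,0.04,-0.15,0,0,0,0.8],[0,0,-0.15,0,0,0,0.8],[0,0,-0.1,0,0,0,0.8],[0,0,-0.05,0,0,0,0.8],[0,0,0,0,0,0,0.8],[0,0,0,0,0,0,0.6],[0,0,0,0,0,0,0.45],[0,0,0,0,0,0,0.3],[0,0,0,0,0,0,0.3],[0,0,0,0,0,0,0.3]])

```text
t: 23.0
position: [0.5721, 0.2375, 0.0146]
orientation: [0.998, -0.061, 0.001, -0.0]
contact_force: [-0.1, -0.4, 6.5]
width: 0.0428
gripper_force: 63.2
```

drive_tool(rows=[[0,0,0.05,0,0,0,0.3],[0,0,0.15,0,0,0,0.3],[0,0,0.3,0,0,0,0.3],[0,0,0.35,0,0,0,0.3],[0,0,0.35,0,0,-0.01,0.3],[0,0,0.25,0,0,-0.009,0.3],[-0.04,-0.2,0,0,0,0,0.3],[-0.05,-0.3,0,0,0,0,0.3],[-0.06,-0.3,0,0,0,0,0.3],[-0.06,-0.3,0,0,0,0,0.3]])

```text
t: 23.83
position: [0.5487, 0.1263, 0.1579]
orientation: [0.996, -0.09, -0.001, 0.0]
contact_force: [0.1, -0.8, -2.1]
width: 0.0429
gripper_force: 62.3
```

drive_tool(rows=[[-0.05,-0.3,0,0,0,0,0.3],[-0.05,-0.3,0,0,0,0,0.3],[-0.04,-0.3,0,0,0,0,0.3],[-0.03,-0.2,0,0,0,0,0.3],[0,-0.05,0,0,0,0,0.3],[0,0,0,0,0,0,0.3],[0,0,0,0,0,0,0.3],[0,0,0,0,0,0,0.3]])

```text
t: 24.5
position: [0.533, 0.0148, 0.158]
orientation: [0.996, -0.089, -0.0, -0.001]
contact_force: [-0.2, 1.1, -2.5]
width: 0.0427
gripper_force: 62.2
```

Run:
```python
from h import *
d=grab('wrist','w11');o=env.observe();print(o['t'],o['position'],o['width'],2*np.degrees(np.arctan2(o['orientation'][1],o['orientation'][0])));
import pickle;pickle.dump(d,open('w11.pkl','wb'))
cv2.imwrite('pics/w11b.png',cv2.resize(d['image'],(800,600),interpolation=cv2.INTER_CUBIC))
```

```text
24.55 [0.5330518  0.01479358 0.15807349] 0.04280355060244535 -10.227933765311482
```

View pics/w11b.png

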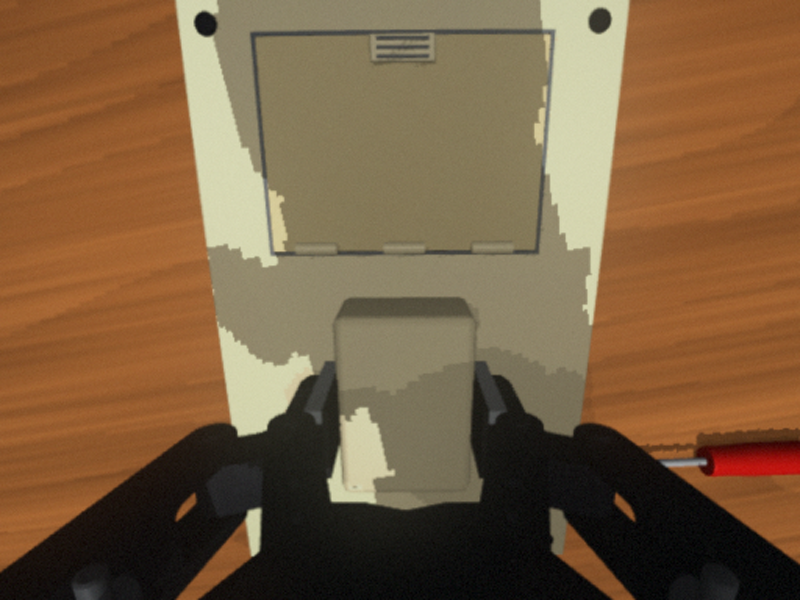

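The cover is held level, with side edges through (177,0)-(250,555) and (630,0)-(565,555), and the cleat top at (335..476, 318..490).

Run:
```python
from h import *
import pickle
d=pickle.load(open('w11.pkl','rb'));s=1.5625;z0=.1434
g=lambda p,z:onz(d,p[0]/s,p[1]/s,z)[:2]*1000
L=[g(p,z0+.011) for p in [(177,0),(209,246)]];R=[g(p,z0+.011) for p in [(630,0),(592,323)]]
for e in (L,R): v=e[0]-e[1];print('yaw',np.degrees(np.arctan2(v[1],v[0])))
a=np.radians(-10.2);ax=np.array([np.cos(a),np.sin(a)]);n=np.array([-ax[1],ax[0]])
for p in L+R: print('lat from tcp',(p-[533.05,14.8])@n)
P=np.array([g(p,z0+.037) for p in [(335,318),(476,318),(470,490),(344,490)]]);c=P.mean(0);print('cleat',c,np.linalg.norm(P[0]-P[1]),np.linalg.norm(P[0]-P[3]))
print('flap front y, far holes', g((205,23),z0+.011),g((600,20),z0+.011))
F=np.array([g(p,z0+.011) for p in [(252,33),(554,31),(539,253),(273,255)]]);print('flap',F.mean(0),'rel tcp along',(F.mean(0)-[533.05,14.8])@ax)
```

```text
yaw -9.689603082695186
yaw -10.03735174952257
lat from tcp 69.43818806347255
lat from tcp 68.77292897381828
lat from tcp -67.11411734208494
lat from tcp -67.40551173184934
cleat [534.14818371  14.98800263] 42.00198021900338 61.72009064935832
flap front y, far holes [660.05352416  54.54407086] [639.22836697 -63.82990088]
flap [612.84571987   1.3506218 ] rel tcp along 80.91627667658014
```

drive_tool(rows=[[0.01,-0.005,-0.1,0,0,0,0.3],[0,0,-0.2,0,0,0,0.3],[0,0,-0.2,0,0,0,0.3],[0,0,-0.15,0,0,0,0.3],[0,0,-0.08,0,0,0,0.3],[0,0,0,0,0,0,0.3],[0,0,0,0,0,0,0.3],[0,0,0,0,0,0,0.3]])

```text
t: 25.22
position: [0.5348, 0.0122, 0.0859]
orientation: [0.996, -0.091, 0.001, -0.0]
contact_force: [-0.2, -0.0, -2.2]
width: 0.043
gripper_force: 62.3
```

drive_tool(rows=[[0,0.015,-0.05,0,0,0,0.3],[0,0,-0.05,0,0,0,0.3],[0,0,-0.04,0,0,0,0.3],[0,0,0,0,0,0,0.3],[0,0,0,0,0,0,0.3],[0,0,0,0,0,0,0.3]])

```text
t: 25.72
position: [0.534, 0.0133, 0.0712]
orientation: [0.996, -0.091, 0.0, -0.0]
contact_force: [-0.2, 0.3, -1.9]
width: 0.0427
gripper_force: 62.3
```

No contact at lip entry: the rim is inside the lip. Lower the rest.

drive_tool(rows=[[0,0,-0.025,0,0,0,0.3],[0,0,-0.015,0,0,0,0.3],[0,0,-0.01,0,0,0,0.3],[0,0,0,0,0,0,0.3],[0,0,0,0,0,0,0.3]])

```text
t: 26.13
position: [0.534, 0.0133, 0.0665]
orientation: [0.996, -0.091, 0.0, -0.0]
contact_force: [-0.8, 0.2, 2.3]
width: 0.0428
gripper_force: 62.7
```

drive_tool(rows=[[0,0,0,0,0,0,0.6],[0,0,0,0,0,0,0.7],[0,0,0,0,0,0,0.8],[0,0,0,0,0,0,0.8],[0,0,0,0,0,0,0.8],[0,0,0.2,0,0,0,0.8],[0,0,0.35,0,0,0,0.8],[0,0,0.4,0,0,0,0.8],[0,0,0.4,0,0,0,0.8],[0,0,0,0,0,0,0.8]])

```text
t: 26.97
position: [0.5391, 0.0135, 0.2091]
orientation: [0.996, -0.091, 0.008, -0.001]
contact_force: [0.8, -0.3, 0.1]
width: 0.0683
gripper_force: 0.0
```

drive_tool(rows=[[0,0,0.3,0,0,0,0.8],[0,0,0,0,0,0,0.8],[0,0,0,0,0,0,0.8]])

```text
t: 27.22
position: [0.5349, 0.0133, 0.2324]
orientation: [0.996, -0.091, 0.002, -0.0]
contact_force: [-1.0, 0.2, -0.3]
width: 0.0682
gripper_force: 0.0
```

Run:
```python
from h import *
d=grab('wrist','w12');o=env.observe();print(o['t'],o['position'],o['width'],o['contact_force']);
import pickle;pickle.dump(d,open('w12.pkl','wb'))
cv2.imwrite('pics/w12b.png',cv2.resize(d['image'],(800,600),interpolation=cv2.INTER_CUBIC))
```

```text
27.2667 [0.53386961 0.01332527 0.23108126] 0.06809666744371495 [ 0.00535433  0.64909119 -0.47467707]
```

View pics/w12b.png

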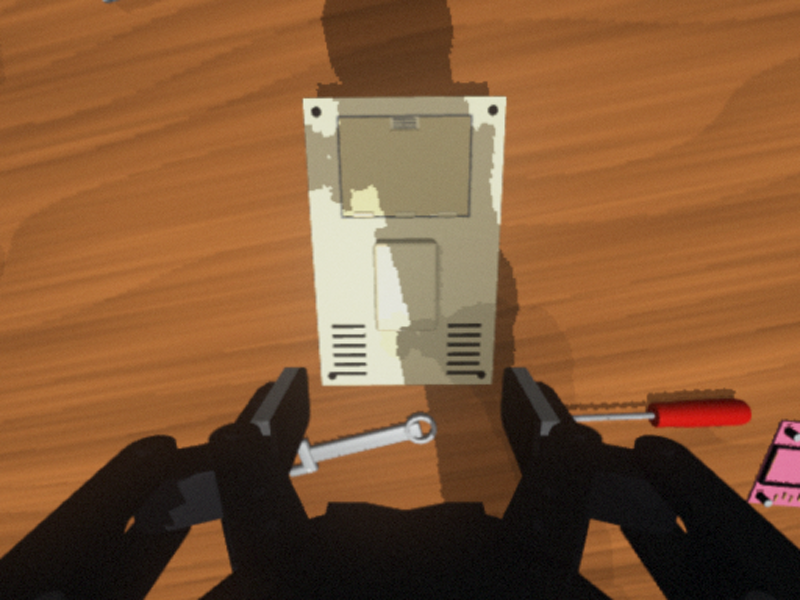

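The cover lies level on the shell, with corners at (304,97), (505,97), (491,384) and (322,384). I check the plate's size at seated height, then hand in.

Run:
```python
from h import *
import pickle
d=pickle.load(open('w12.pkl','rb'));s=1.5625
P=np.array([onz(d,u/s,v/s,.063)[:2]*1000 for u,v in [(304,97),(506,97),(491,384.5),(321.5,384.5)]])
TL,TR,BR,BL=P;ax=(TL+TR)-(BL+BR);yaw=np.arctan2(ax[1],ax[0]);a=np.array([np.cos(yaw),np.sin(yaw)])
print('far w',np.linalg.norm(TL-TR),'near w',np.linalg.norm(BL-BR),'len',np.linalg.norm(ax)/2,np.degrees(yaw),'cleat',P.mean(0)-20*a)
```

```text
far w 136.2457431116293 near w 137.39433244471212 len 213.33958622588867 -10.208411341308206 cleat [534.15074487  13.96515789]
```

```bash
python3 -c "
from plant import job
print(job.sign_off())"
```

```text
the job is handed in; nothing more can be done
None
```

The radio is back together and handed in after about 27 s. Loudspeaker, board, carrier and cover each came down at their expected seated heights and were let go, and the last camera check put the cover within about 1 mm of its place; the hand-in gave no verdict.

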